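# Fold out the rack hook and hang the drilling template on it

### The job

Swing the folded hook on the grey stand all the way out, fully home against its stop. Then lift the drilling template plate out of its slotted holder and hang it by its round eye on the hook bar, behind the little upturned nib, setting it down gently and letting go. Never push, strike or load the stand or its hook hard (stay under about 20 N), and leave the other things on the cart where they are.

Things in the scene. Friction and masses are not known exactly. Their poses are not given: they have to be found in the camera images.
- stand: Fixed grey stand, origin on the cart under the hook's hinge axis; z up, its front faces its -x. Foot 115 x 160 x 12 mm. Upright board 12 mm thick behind the hook, front face at x = +20 mm, 176 mm high from y = +30 to -30 mm. Two knuckle ears, 20 mm wide, hold the hinge at z 130 to 136 and 164 to 170 mm.
- finger_gap (a point): Point of the stand 75 mm along its -y from the hinge axis, 150 mm above the cart: nominally on the axis of the folded bar. From y = -30 to -120 mm the board is only 115 mm high, so from above fingers reach down behind the outer part of the folded bar (35 mm free under its axis, open to the rear). Axes as the stand.
- hook_hinge (a point): Point on the vertical hinge axis at the bar's nominal height, 150 mm above the cart; fixed to the stand, with its axes. The pivot is worn: the bar hangs stiffly at a downward slope of 0.045 to 0.19 rad that no reading shows, so its nose is 4 to 18 mm below nominal (less nearer the hinge, in proportion). Find it by light touch or by sight.
- nose_nominal (a point): Fixed point of the stand where the end of the bar would be with the hook fully out and level: 95 mm along the stand's -x from the hinge axis, 150 mm high. The bar is round steel, 12 mm diameter. At its end, 89 to 95 mm from the axis, a nib 8 mm wide rises to 12 mm above the bar's axis (6 mm above its upper side).
- hook (a joint): Hook angle, rad. 0: folded, bar along the stand's -y (it may start up to 0.25 out). 1.571: fully out at its rigid stop, bar along the stand's -x; it turns clockwise seen from above. The hinge is stiff with friction of about 0.3 N m (4 N pushed 75 mm out) and stays where it is left, so a 4 N side push on the nose towards the stand's -y folds it again.
- template: Loose plain aluminium drilling template: an upright plate 10 mm thick (its x), 60 mm wide (its y), 120 mm tall (its z), about 0.3 kg. Origin at the centre of its lower edge. It stands in the slot of the holder, its foot 8 mm above the cart and its sides free above 30 mm; grip it across its thickness at the top 25 mm.
- eye (a point): Centre of the template's round through hole, 24 mm diameter, its axis along the plate's x; 68 mm above the plate's lower edge (52 mm below the top), with the plate's axes.
- holder: Fixed black slotted holder, 64 x 86 x 30 mm, origin under its centre. The slot is 14 mm wide along its x, 66 mm long along its y and 22 mm deep (floor at 8 mm).
- stone: Bystander: oil stone in its yellow holder, 32 x 100 x 23 mm, origin under its centre.
- driver: Bystander: ball driver with a pale handle, 30 x 163 x 28 mm, origin under its centre.
- tbolt_1: Bystander: dark T-slot bolt with nut, lying, 34 x 66 x 30 mm, origin under its centre.
- tbolt_2: Bystander: a second such T-slot bolt, nearer the left edge.
- collet_1: Bystander: spring collet standing up, 28 mm diameter, 42 mm tall, origin under its centre.

How it is judged:
By the outcome, as a careful person would: the job done as asked, in the order asked, and still so for the second after the job is handed in, with the robot touching nothing.
It also fails if it takes over 72 s, if anything falls off the work surface, if the arm or the gripper's body presses on something with over 40 N, if the wrist force passes 120 N, or if a joint passes its speed limit or range.

### The arm

A 6-joint arm with a two-finger parallel gripper is mounted at the origin on a cart in front of the work surface, level with it; the furniture and walls round the work are solid. World frame = base frame: x ahead of the robot, y to its left, z up, the work surface at z = 0. Lengths are in m, angles in rad, forces in N, time in s.
With the tool pointing down it reaches from about 0.275 to 1 m from the base axis. Payload 8.4 kg.
Tool frame: the origin (TCP) lies between the finger pads; the fingertips stand arm.nose_length ahead of it and the grasp point (between the pads) is the TCP (arm.nose_length is the distance from the TCP to the fingertips, in m); z points along the fingers, y is the line along which they close (so a half turn about z gives the same grasp; the last joint's range is limited). The gripper opens to 85 mm and grips with 20 to 120 N. Pads are 22 mm wide; open, the fingers measure 114 mm over their backs; the gripper's body (76 mm by 85 mm) begins 54 mm behind the grasp point. The pads swing forward as they close: fully open they stand 13 mm farther back than shut.
Start: joints at [1.17, 0.353, 1.633, -0, 1.155, -0.002], TCP at [0.243, 0.576, 0.25] pointing down, gripper open.
Joint ranges: [-2.63, 2.63], [-0.92, 2.1], [0.06, 2.66], [-1.3, 4.44], [0, 2.69], [-3.02, 3.02]. Speed limits (rad/s): [2.22, 2.22, 2.79, 3.14, 3.14, 3.14].

### API

Orientations are given as a unit quaternion [x, y, z, w].
In Python, from rig import arm, optics gives the robot as it stands. The module is installed in compiled form; this text tells all that it offers.
- The arm moves only by the tool send_rows, never from a script. Its argument "commands" is a list of rows, each a list of 3 entries, a list of its own where there are three numbers: the shift along the tool's x, y, z in m, then the turn, a rotation vector about the tool's x, y, z in rad, then the opening, from -1 (shut) to 1 (fully open), so that 0 is half open. In form: [[[dx, dy, dz], [rx, ry, rz], gripper], ...]. A call has 1 to 8 rows; each row shifts and turns the commanded pose from where the row before left it, along the tool's axes as they then stand; what a row does not reach is not made up. A row lasts 1/12 s, in which the tool goes at most 41.7 mm and 7.16 degrees, less where a joint would pass 70% of its speed; a pose out of reach is approached as far as the arm can. A call with a gripper value outside its range is refused whole. The fingers move at their own pace and stop on an object; "grip_force" is the grip in N (left out, the last holds). Time passes only in rows, so rows that do not move let the fingers close. It gives the time, the measured TCP pose, the force, the opening and the grip force at its end, in the units of the state.
- arm.get_state(): the state, without advancing time (a new reading comes with each control period).
- optics.get_image(name): name is "scene" or "side" or "wrist"; returns a dict with "frame" (480x640x3 uint8, red, green, blue), "intrinsics" (3x3 intrinsics, pixels), "k1" (the pictures are not rectified: a ray, as slopes to the right and down, at radius r is drawn at 1 + k1 r^2 times it, then the intrinsics apply), "eye" and "attitude" of the camera in the world; the wrist camera has in their place "tool_from_camera" (4x4, takes a point from camera to tool coordinates, whose origin is the TCP and whose axes are the flange's). Camera axes: x right, y down, z forward; pixel columns grow to the right and rows downward; lengths in m; the calibration is good to about 2 mm. A picture is of the moment at which its call begins: read the wrist's pose just before it. There is no depth.
- arm.finish_job(): hands the job in; it is judged then, once.
The state is a dict: "t": time; "q": joint angles; "dq": joint speeds; "tau": joint torques, N m; "tool_pos": TCP position; "orientation": TCP orientation; "force": force on the tool from outside, world axes, zero at the start; "ft_torque": the same for the moment, N m; "width": finger opening in m; "gripper_force": force on a finger pad.
Only numpy, scipy, OpenCV 4.12 (cv2) and the standard library are available. Lean on these libraries where they do the work, as an engineer would, in place of code of your own. Each camera call takes 0.05 s, during which the arm holds its last target. There are 200 camera calls.

## Working session

There is one attempt and no reset: what is moved stays moved. The work goes in short steps, Python scripts to look and compute and a tool call to move; the robot and the scene stay as the last step left them, time stands still between calls to the robot, and variables do not carry over. Pictures are saved under pics/ and viewed, at most 12 in all, crops included, and the job is handed in when it is done.

Besides the shell and the picture viewer there is one more tool, called after "Emit:" as name(argument=value, ...), one argument or row to a line, values as JSON. send_rows: Moves the arm, as the interface text tells. Its arguments: {"type":"object","properties":{"commands":{"type":"array","items":{"type":"array"}},"grip_force":{"type":"number"}},"required":["commands"]}

```bash
mkdir -p pics; cat > h.py <<'E'
import numpy as np, cv2
from scipy.spatial.transform import Rotation as R
from rig import arm, optics
def snap(name,fn):
    s=arm.get_state(); im=optics.get_image(name)
    cv2.imwrite('pics/'+fn,im['frame'][:,:,::-1])
    im['s']=s; return im
def att(a):
    a=np.array(a); return a if a.shape==(3,3) else R.from_quat(a).as_matrix()
def cam(im):
    if 'eye' in im: return np.array(im['eye']),att(im['attitude'])
    T=np.array(im['tool_from_camera']); M=R.from_quat(im['s']['orientation']).as_matrix()
    return M@T[:3,3]+im['s']['tool_pos'],M@T[:3,:3]
def ray(im,u,v):
    K=np.array(im['intrinsics']);k=im['k1']
    d=np.array([(u-K[0,2])/K[0,0],(v-K[1,2])/K[1,1]]);p=d.copy()
    for _ in range(20): p=d/(1+k*(p@p))
    o,A=cam(im); return o,A@np.r_[p,1]
def atz(im,u,v,z):
    o,d=ray(im,u,v); return o+d*(z-o[2])/d[2]
def proj(im,P):
    K=np.array(im['intrinsics']);o,A=cam(im);c=A.T@(np.array(P)-o);p=c[:2]/c[2];p=p*(1+im['k1']*(p@p))
    return K[:2,:2]@p+K[:2,2]
def tri(*ps):
    S=0;b=0
    for im,u,v in ps:
        o,d=ray(im,u,v);d=d/np.linalg.norm(d);P=np.eye(3)-np.outer(d,d);S=S+P;b=b+P@o
    return np.linalg.solve(S,b)
import pickle
def save(im,f): pickle.dump(im,open(f,'wb'))
def load(f): return pickle.load(open(f,'rb'))
E
python3 - <<'E'
from h import *
for n in ('scene','side','wrist'):
    im=snap(n,n+'0.png');save(im,n+'0.pkl')
    o,A=cam(im);print(n,o,A[:,2],im['intrinsics'],im['k1'])
print(arm.get_state(),arm.nose_length)
E
```

```text
scene [-0.04780484  0.43201919  0.63211634] [ 0.67093404 -0.44650387 -0.59201504] [[562.23763001   0.         325.37389804]
 [  0.         562.23763001 240.16266853]
 [  0.           0.           1.        ]] 0.0029337666455296575
side [ 0.34534464 -0.63983093  0.74284407] [ 0.20916714  0.71571055 -0.66633889] [[548.1775728    0.         319.56161175]
 [  0.         548.1775728  240.78273418]
 [  0.           0.           1.        ]] -0.11752405874655059
wrist [0.17340652 0.60476614 0.37332239] [ 0.27106325 -0.11568788 -0.95558413] [[423.5519125    0.         315.32498977]
 [  0.         423.5519125  240.10847234]
 [  0.           0.           1.        ]] -0.0293937259434637
{'t': 0.15, 'q': array([ 1.16959948e+00,  3.53501975e-01,  1.63393911e+00,  4.59497709e-05,
        1.15517426e+00, -2.42138321e-03]), 'dq': array([-0.00036785, -0.00031237, -0.00066871,  0.00097294, -0.00081358,
       -0.00217027]), 'tau': array([ 6.91317000e-04, -6.05635071e+01, -3.42334092e+01,  1.05726849e-04,
        6.08006318e-03, -2.63778793e-05]), 'tool_pos': array([0.24255525, 0.57566407, 0.24973641]), 'orientation': array([ 1.98078305e-01,  9.80186066e-01, -4.96752415e-04, -1.23082138e-04]), 'force': array([0.06416901, 0.24830322, 0.1060267 ]), 'ft_torque': array([-0.02137068,  0.02758808, -0.00641338]), 'gripper_force': 0.0, 'width': 0.08530813755096245} 0.019
```

View pics/scene0.png

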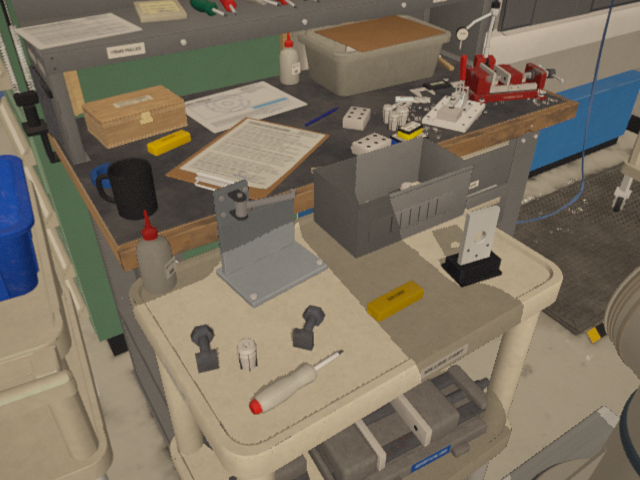

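View pics/side0.png

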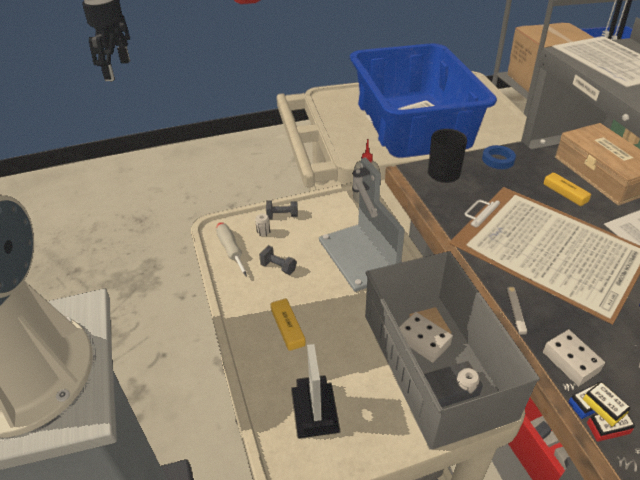

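```bash
python3 - <<'E'
import cv2,numpy as np
s=cv2.imread('pics/scene0.png');d=cv2.imread('pics/side0.png')
c=lambda i,x,y,w,h,k:cv2.resize(i[y:y+h,x:x+w],None,fx=k,fy=k,interpolation=cv2.INTER_CUBIC)
out=np.zeros((600,800,3),np.uint8)
out[:300,:400]=0
a=c(s,205,165,133,100+50,3);out[:450,:399]=a
b=c(d,310,140,100,150,4)[:600];out[:600,400:800]=b
b=c(s,435,200,80,37,1)
cv2.imwrite('pics/c1.png',out)
o=np.zeros((600,800,3),np.uint8)
o[:500,:400]=c(s,435,195,80,100,5);o[:500,400:]=c(d,285,340,80,100,5)
cv2.imwrite('pics/c2.png',o)
E
```

```text
(no output)
```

View pics/c1.png

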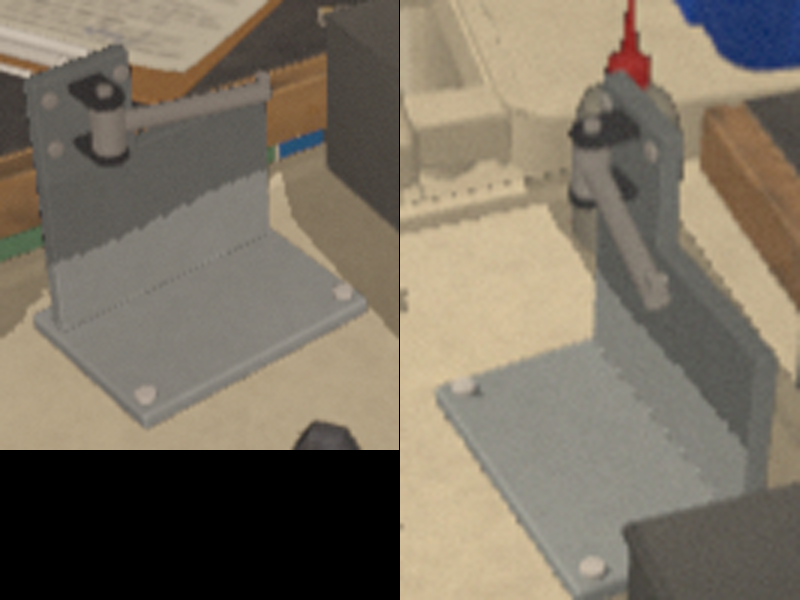

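View pics/c2.png

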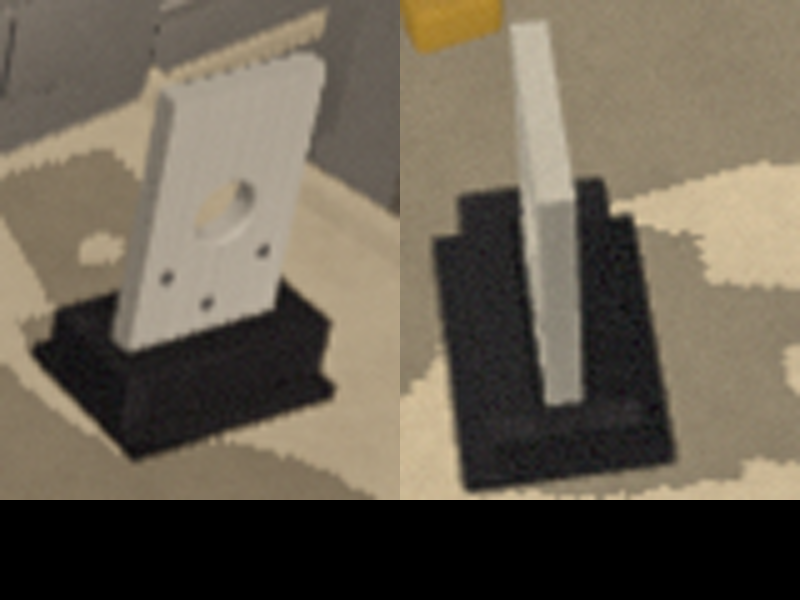

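```bash
python3 - <<'E'
from h import *
np.set_printoptions(precision=4,suppress=True)
a=load('scene0.pkl');b=load('side0.pkl')
S=lambda x,y:(205+x/3,165+y/3)
D=lambda x,y:(310+(x-400)/4,140+y/4)
S2=lambda x,y:(435+x/5,195+y/5)
D2=lambda x,y:(285+(x-400)/5,340+y/5)
print('pin',tri((a,*S(103,90)),(b,*D(592,125))),atz(a,*S(103,90),.172),atz(b,*D(592,125),.172))
print('bolt1 s,d',atz(a,*S(147,393),.015),atz(b,*D(463,385),.015))
print('bolt2',atz(a,*S(342,291),.015),atz(b,*D(592,566),.015))
print('foot cornL',atz(a,*S(37,320),.012),'front-left',atz(a,*S(148,418),.012),atz(b,*D(438,395),.012),'front-right',atz(a,*S(366,302),.012),atz(b,*D(578,598),.012))
print('nib top',tri((a,*S(262,76)),(b,*D(657,272))))
print('bar end bottom',tri((a,*S(265,97)),(b,*D(652,305))))
for n,p in dict(fl=(512,25),fr=(547,22),nl=(532,204),nr=(573,196)).items(): print(n,atz(b,*D2(*p),.128))
print('scene top L,R',atz(a,*S2(172,97),.128),atz(a,*S2(325,60),.128))
print('eye front', [atz(a,*S2(226,212),z) for z in(.074,.076,.078)])
E
```

```text
pin [0.6465 0.1322 0.1714] [0.6438 0.1328 0.172 ] [0.6473 0.1328 0.172 ]
bolt1 s,d [0.5853 0.149  0.015 ] [0.5897 0.1511 0.015 ]
bolt2 [0.6033 0.0116 0.015 ] [0.6077 0.0123 0.015 ]
foot cornL [0.6781 0.172  0.012 ] front-left [0.5703 0.1564 0.012 ] [0.5765 0.1511 0.012 ] front-right [0.5902 0.0033 0.012 ] [ 0.5957 -0.0019  0.012 ]
nib top [0.6422 0.041  0.154 ]
bar end bottom [0.6408 0.0392 0.1392]
fl [ 0.4577 -0.1823  0.128 ]
fr [ 0.4673 -0.1843  0.128 ]
nl [ 0.4462 -0.2404  0.128 ]
nr [ 0.4572 -0.2414  0.128 ]
scene top L,R [ 0.4573 -0.1842  0.128 ] [ 0.4461 -0.2432  0.128 ]
eye front [array([ 0.4506, -0.215 ,  0.074 ]), array([ 0.4488, -0.2126,  0.076 ]), array([ 0.447 , -0.2103,  0.078 ])]
```

```bash
cat >> h.py <<'E'
def delta(target,theta,cur=None,th=None):
    s=arm.get_state(); M=R.from_quat(s['orientation']).as_matrix()
    if cur is not None:
        M=np.array([[np.cos(th),np.sin(th),0],[np.sin(th),-np.cos(th),0],[0,0,-1]])
    d=M.T@(np.array(target)-(s['tool_pos'] if cur is None else np.array(cur)))
    h=np.arctan2(M[1,0],M[0,0]); t=-(theta-h); t=(t+np.pi)%(2*np.pi)-np.pi
    return d,t
HB=np.array([.6465,.1325]);YS=.130
E
python3 - <<'E'
from h import *
np.set_printoptions(precision=4,suppress=True)
a=load('scene0.pkl');b=load('side0.pkl')
print('bottle',tri((a,147,213),(b,367,141)),'bin',tri((a,315,180),(b,367,270)))
h=-1.62;u=np.array([np.cos(h),np.sin(h)]);p=np.array([np.cos(h-np.pi/2),np.sin(h-np.pi/2)])
T=HB+.072*u-.026*p
print(T)
for z in (.25,.147): print(delta([*T,z],h-np.pi/2))
E
```

```text
bottle [0.714  0.2606 0.1467] bin [ 0.6274 -0.0276  0.1239]
[0.6689 0.0593]
(array([-0.5934, -0.3103,  0.    ]), np.float64(-0.3495903823004731))
(array([-0.5934, -0.3102,  0.103 ]), np.float64(-0.3495903823004731))
```

Emit:
send_rows(
  commands=[
    [[0,0,0],[0,0,-0.0874],-1],
    [[0,0,0],[0,0,-0.0874],-1],
    [[0,0,0],[0,0,-0.0874],-1],
    [[0,0,0],[0,0,-0.0874],-1],
    [[0,0,0],[0,0,0],-1],
    [[0,0,0],[0,0,0],-1],
  ],
  grip_force=30,
)

```text
t: 0.65
tool_pos: [0.2426, 0.5758, 0.2501]
orientation: [0.026, 1.0, -0.0, -0.0]
force: [-0.2, -0.2, 0.5]
width: 0.0118
gripper_force: 0.0
```

```bash
python3 -c "
from h import *
print(delta([.669,.0593,.25],3.092))"
```

```text
(array([-4.52569342e-01, -4.93726862e-01,  2.01880394e-04]), np.float64(-0.0022513459275446124))
```

Emit:
send_rows(
  commands=[
    [[-0.0189,-0.0206,0],[0,0,0],-1],
    [[-0.0189,-0.0206,0],[0,0,0],-1],
    [[-0.0189,-0.0206,0],[0,0,0],-1],
    [[-0.0189,-0.0206,0],[0,0,0],-1],
    [[-0.0189,-0.0206,0],[0,0,0],-1],
    [[-0.0189,-0.0206,0],[0,0,0],-1],
    [[-0.0189,-0.0206,0],[0,0,0],-1],
    [[-0.0189,-0.0206,0],[0,0,0],-1],
  ],
)

```text
t: 1.32
tool_pos: [0.3863, 0.4028, 0.2503]
orientation: [0.026, 1.0, 0.0, 0.0]
force: [0.3, 0.2, -0.9]
width: 0.0003
gripper_force: 0.0
```

Emit:
send_rows(
  commands=[
    [[-0.0189,-0.0206,0],[0,0,0],-1],
    [[-0.0189,-0.0206,0],[0,0,0],-1],
    [[-0.0189,-0.0206,0],[0,0,0],-1],
    [[-0.0189,-0.0206,0],[0,0,0],-1],
    [[-0.0189,-0.0206,0],[0,0,0],-1],
    [[-0.0189,-0.0206,0],[0,0,0],-1],
    [[-0.0189,-0.0206,0],[0,0,0],-1],
    [[-0.0189,-0.0206,0],[0,0,0],-1],
  ],
)

```text
t: 1.98
tool_pos: [0.5292, 0.2307, 0.2503]
orientation: [0.026, 1.0, 0.0, 0.0]
force: [0.2, 1.3, -0.5]
width: 0.0001
gripper_force: 0.0
```

Emit:
send_rows(
  commands=[
    [[-0.0189,-0.0206,0],[0,0,0],-1],
    [[-0.0189,-0.0206,0],[0,0,0],-1],
    [[-0.0189,-0.0206,0],[0,0,0],-1],
    [[-0.0189,-0.0206,0],[0,0,0],-1],
    [[-0.0189,-0.0206,0],[0,0,0],-1],
    [[-0.0189,-0.0206,0],[0,0,0],-1],
    [[-0.0189,-0.0206,0],[0,0,0],-1],
    [[0,0,0],[0,0,0],-1],
  ],
)

```text
t: 2.65
tool_pos: [0.6562, 0.0777, 0.2501]
orientation: [0.027, 1.0, -0.001, 0.001]
force: [-1.3, -0.3, 0.7]
width: -0.0
gripper_force: 0.0
```

```bash
python3 - <<'E'
from h import *
im=snap('wrist','w1.png');save(im,'w1.pkl')
print(im['s']['tool_pos'],delta([.669,.0593,.147],3.092))
E
```

```text
[0.65620926 0.0776807  0.25007133] (array([-0.01535552, -0.01921455,  0.1029068 ]), np.float64(-0.005047163256330922))
```

View pics/w1.png

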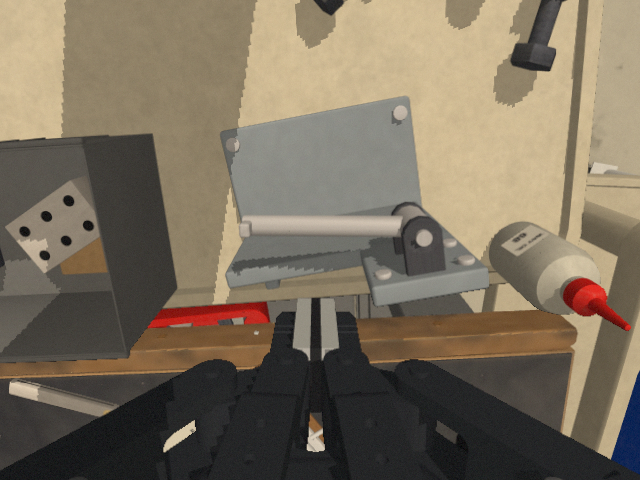

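```bash
python3 - <<'E'
from h import *
np.set_printoptions(precision=4,suppress=True)
im=load('w1.pkl');a=load('scene0.pkl');b=load('side0.pkl')
print('pin',atz(im,425,238,.172),'tip',atz(im,242,228,.146),'bolts',atz(im,401,112,.015),atz(im,232,145,.015))
S=lambda x,y:(205+x/3,165+y/3)
D=lambda x,y:(310+(x-400)/4,140+y/4)
print(tri((im,425,238),(a,*S(103,90)),(b,*D(592,125))),tri((im,246,220),(a,*S(262,76)),(b,*D(657,272))))
E
```

```text
pin [0.6454 0.1328 0.172 ] tip [0.6422 0.0371 0.146 ] bolts [0.587  0.1508 0.015 ] [0.6056 0.0107 0.015 ]
[0.6461 0.1325 0.1715] [0.6394 0.0412 0.1545]
```

Emit:
send_rows(
  commands=[
    [[-0.004,-0.004,0],[0,0,0],-1],
    [[0,0,0],[0,0,0],-1],
    [[0,0,0],[0,0,0],-1],
  ],
)

```text
t: 2.95
tool_pos: [0.657, 0.0778, 0.2503]
orientation: [0.025, 1.0, 0.0, -0.0]
force: [-0.3, 0.9, -0.6]
width: -0.0
gripper_force: 0.0
```

```bash
python3 -c "
from h import *
print(arm.get_state()['tool_pos'],delta([.669,.0593,.147],3.092))"
```

```text
[0.65696851 0.07778237 0.25025754] (array([-0.01295972, -0.01787895,  0.10325145]), np.float64(0.00021506002206050923))
```

Emit:
send_rows(
  commands=[
    [[-0.0065,-0.009,0],[0,0,0],-1],
    [[-0.0065,-0.009,0],[0,0,0],-1],
    [[0,0,0.02],[0,0,0],-1],
    [[0,0,0.02],[0,0,0],-1],
    [[0,0,0.02],[0,0,0],-1],
    [[0,0,0.02],[0,0,0],-1],
    [[0,0,0.02],[0,0,0],-1],
    [[0,0,0.003],[0,0,0],-1],
  ],
)

```text
t: 3.62
tool_pos: [0.6678, 0.0578, 0.1437]
orientation: [0.025, 1.0, -0.0, -0.002]
force: [-1.0, -0.5, 0.0]
width: 0.0
gripper_force: 0.0
```

```bash
python3 -c "
from h import *
s=arm.get_state()
print(s['tool_pos'],s['force'],delta([.669,.0593,.147],3.092))
c=np.array([.017,.072])
for d in (.06,.015):
  r=np.array([[np.cos(d),-np.sin(d)],[np.sin(d),np.cos(d)]]);print(c-r@c)"
```

```text
[0.667782   0.05777212 0.14368373] [-1.04254831 -0.46658032  0.00668442] (array([-0.00112459,  0.00158331, -0.00332326]), np.float64(0.0002031024855631003))
[ 0.004348   -0.00088983]
[ 0.00108187 -0.00024689]
```

Emit:
send_rows(
  commands=[
    [[0.003,0,0],[0,0,0],-1],
    [[0.003,0,0],[0,0,0],-1],
    [[0.002,0,0],[0,0,0],-1],
    [[0.0043,-0.0009,0],[0,0,0.06],-1],
    [[0.0043,-0.0009,0],[0,0,0.06],-1],
    [[0.0043,-0.0009,0],[0,0,0.06],-1],
    [[0.0043,-0.0009,0],[0,0,0.06],-1],
    [[0.0043,-0.0009,0],[0,0,0.06],-1],
  ],
)

```text
t: 4.28
tool_pos: [0.6411, 0.0575, 0.1492]
orientation: [0.175, 0.985, -0.0, 0.002]
force: [2.9, -4.0, -1.6]
width: -0.0001
gripper_force: 2.2
```

Emit:
send_rows(
  commands=[
    [[0.0043,-0.0009,0],[0,0,0.06],-1],
    [[0.0043,-0.0009,0],[0,0,0.06],-1],
    [[0.0043,-0.0009,0],[0,0,0.06],-1],
    [[0.0043,-0.0009,0],[0,0,0.06],-1],
    [[0.0043,-0.0009,0],[0,0,0.06],-1],
    [[0.0043,-0.0009,0],[0,0,0.06],-1],
    [[0.0043,-0.0009,0],[0,0,0.06],-1],
  ],
)

```text
t: 4.87
tool_pos: [0.6117, 0.067, 0.1492]
orientation: [0.376, 0.926, 0.0, 0.002]
force: [1.1, -6.0, 0.3]
width: -0.0002
gripper_force: 2.3
```

```bash
cat > st.py <<'E'
from h import *
np.set_printoptions(precision=4,suppress=True)
s=arm.get_state();M=R.from_quat(s['orientation']).as_matrix();th=np.arctan2(M[1,0],M[0,0])
H=np.array([.646,.1327]);rel=(M.T@np.r_[H-s['tool_pos'][:2],0])[:2]
print(s['t'],s['tool_pos'],s['force'],'th',th%(2*np.pi),'hinge in tool (want .017,.072)',rel,'stop th',(-3.010-np.pi/2)%(2*np.pi))
E
python3 st.py
```

```text
4.8667 [0.6117 0.067  0.1492] [ 1.1399 -6.033   0.2735] th 2.3698468728392115 hinge in tool (want .017,.072) [0.0213 0.071 ] stop th 1.7023889803846899
```

Emit:
send_rows(
  commands=[
    [[0.0043,-0.0009,0],[0,0,0.06],-1],
    [[0.0043,-0.0009,0],[0,0,0.06],-1],
    [[0.0043,-0.0009,0],[0,0,0.06],-1],
    [[0.0043,-0.0009,0],[0,0,0.06],-1],
    [[0.0043,-0.0009,0],[0,0,0.06],-1],
    [[0.0043,-0.0009,0],[0,0,0.06],-1],
    [[0.0043,-0.0009,0],[0,0,0.06],-1],
    [[0.0014,-0.0003,0],[0,0,0.02],-1],
  ],
)

```text
t: 5.53
tool_pos: [0.5876, 0.0892, 0.1489]
orientation: [0.569, 0.822, 0.0, 0.001]
force: [-0.5, -4.1, 1.7]
width: 0.0002
gripper_force: 2.2
```

```bash
python3 st.py
```

```text
5.5333 [0.5876 0.0892 0.1489] [-0.504  -4.0607  1.7066] th 1.9299664397860608 hinge in tool (want .017,.072) [0.0202 0.07  ] stop th 1.7023889803846899
```

Emit:
send_rows(
  commands=[
    [[0.0015,-0.0002,0],[0,0,0.02],-1],
    [[0.0015,-0.0002,0],[0,0,0.02],-1],
    [[0.0015,-0.0002,0],[0,0,0.02],-1],
    [[0.0015,-0.0002,0],[0,0,0.02],-1],
    [[0.0015,-0.0002,0],[0,0,0.02],-1],
    [[0.0015,-0.0002,0],[0,0,0.02],-1],
    [[0.0015,-0.0002,0],[0,0,0.02],-1],
    [[0,0,0],[0,0,0],-1],
  ],
)

```text
t: 6.2
tool_pos: [0.5831, 0.0989, 0.1483]
orientation: [0.624, 0.781, 0.0, 0.001]
force: [-1.3, -4.6, 1.3]
width: -0.0002
gripper_force: 2.0
```

```bash
python3 st.py
```

```text
6.2 [0.5831 0.0989 0.1483] [-1.2548 -4.5638  1.3267] th 1.7927267982060915 hinge in tool (want .017,.072) [0.0192 0.0688] stop th 1.7023889803846899
```

Now creep with pure force watching.

Emit:
send_rows(
  commands=[
    [[0.001,0,0],[0,0,0.015],-1],
    [[0.001,0,0],[0,0,0.015],-1],
    [[0.001,0,0],[0,0,0.015],-1],
    [[0.001,0,0],[0,0,0.015],-1],
    [[0,0,0],[0,0,0],-1],
  ],
)

```text
t: 6.62
tool_pos: [0.5822, 0.1029, 0.1479]
orientation: [0.647, 0.762, -0.0, 0.0]
force: [-1.5, -4.4, 2.2]
width: -0.0
gripper_force: 2.1
```

Emit:
send_rows(
  commands=[
    [[0.001,0,0],[0,0,0.01],-1],
    [[0.001,0,0],[0,0,0.01],-1],
    [[0,0,0],[0,0,0],-1],
  ],
)

```text
t: 6.87
tool_pos: [0.5818, 0.1048, 0.1478]
orientation: [0.655, 0.756, -0.0, 0.0]
force: [-1.8, -3.9, 1.3]
width: 0.0002
gripper_force: 2.2
```

```bash
python3 st.py
```

```text
6.8667 [0.5818 0.1048 0.1478] [-1.7995 -3.8584  1.265 ] th 1.7133462634291163 hinge in tool (want .017,.072) [0.0185 0.0675] stop th 1.7023889803846899
```

Emit:
send_rows(
  commands=[
    [[0.001,0,0],[0,0,0.005],-1],
    [[0.0005,0,0],[0,0,0],-1],
    [[0,0,0],[0,0,0],-1],
  ],
)

```text
t: 7.12
tool_pos: [0.5815, 0.1063, 0.1478]
orientation: [0.657, 0.754, -0.0, 0.0]
force: [-2.4, -4.2, 2.6]
width: 0.0
gripper_force: 2.2
```

Emit:
send_rows(
  commands=[
    [[0.0008,0,0],[0,0,0],-1],
    [[0,0,0],[0,0,0],-1],
    [[0,0,0],[0,0,0],-1],
  ],
)

```text
t: 7.37
tool_pos: [0.5814, 0.107, 0.1478]
orientation: [0.657, 0.754, -0.0, 0.0]
force: [-1.6, -4.4, 1.7]
width: -0.0001
gripper_force: 2.3
```

Emit:
send_rows(
  commands=[
    [[0.0008,0,0],[0,0,0],-1],
    [[0,0,0],[0,0,0],-1],
    [[0,0,0],[0,0,0],-1],
  ],
)

```text
t: 7.62
tool_pos: [0.5813, 0.1076, 0.1478]
orientation: [0.657, 0.754, -0.0, 0.0]
force: [-2.3, -5.8, 2.1]
width: -0.0003
gripper_force: 2.9
```

Emit:
send_rows(
  commands=[
    [[0.0006,0,0],[0,0,0],-1],
    [[0,0,0],[0,0,0],-1],
    [[0,0,0],[0,0,0],-1],
  ],
)

```text
t: 7.87
tool_pos: [0.5812, 0.1079, 0.1477]
orientation: [0.657, 0.754, -0.001, 0.0]
force: [-1.5, -8.4, 2.7]
width: -0.0001
gripper_force: 3.7
```

Emit:
send_rows(
  commands=[
    [[0.0005,0,0],[0,0,0],-1],
    [[0,0,0],[0,0,0],-1],
    [[0,0,0],[0,0,0],-1],
  ],
)

```text
t: 8.12
tool_pos: [0.5811, 0.1081, 0.1477]
orientation: [0.657, 0.754, -0.001, 0.0]
force: [-2.3, -8.8, 2.9]
width: -0.0001
gripper_force: 4.3
```

Emit:
send_rows(
  commands=[
    [[0.0006,0,0],[0,0,0],-1],
    [[0,0,0],[0,0,0],-1],
    [[0,0,0],[0,0,0],-1],
  ],
)

```text
t: 8.37
tool_pos: [0.5811, 0.1085, 0.1477]
orientation: [0.656, 0.754, -0.001, 0.001]
force: [-1.7, -10.4, 2.4]
width: 0.0
gripper_force: 5.1
```

Emit:
send_rows(
  commands=[
    [[-0.005,0,0],[0,0,0],-1],
    [[-0.02,0,0],[0,0,0],-1],
    [[-0.02,0,0],[0,0,0],-1],
    [[0,0,-0.03],[0,0,0],-1],
    [[0,0,-0.03],[0,0,0],-1],
    [[0,0,-0.03],[0,0,0],-1],
    [[0,0,0],[0,0,0],-1],
    [[0,0,0],[0,0,0],-1],
  ],
)

```text
t: 9.03
tool_pos: [0.5888, 0.0657, 0.2397]
orientation: [0.657, 0.754, 0.002, 0.002]
force: [0.2, 0.2, -0.2]
width: -0.0001
gripper_force: 0.0
```

```bash
python3 - <<'E'
from h import *
ims=[]
for n in ('scene','side','wrist'):
    im=snap(n,n+'2.png');save(im,n+'2.pkl');ims.append(im['frame'][:,:,::-1])
print(arm.get_state()['tool_pos'])
c=lambda i,x,y,w,h,k:cv2.resize(i[y:y+h,x:x+w].copy(),None,fx=k,fy=k,interpolation=cv2.INTER_CUBIC)
o=np.zeros((600,800,3),np.uint8)
o[:300,:400]=c(ims[0],205,165,100,75,4);o[300:,:400]=c(ims[1],310,140,100,75,4)
w=cv2.resize(ims[2],(400,300));o[:300,400:]=w
P=atz;iw=load('wrist2.pkl');q=proj(iw,[.552,.12,.145]);print(q)
x,y=int(np.clip(q[0]-67,0,506)),int(np.clip(q[1]-50,0,380));print(x,y)
o[300:,400:]=c(ims[2],x,y,134,100,3)[:300,:400]
cv2.imwrite('pics/c3.png',o)
E
```

```text
[0.58666791 0.06546521 0.23630824]
[260.63229508 144.09987955]
193 94
```

View pics/c3.png

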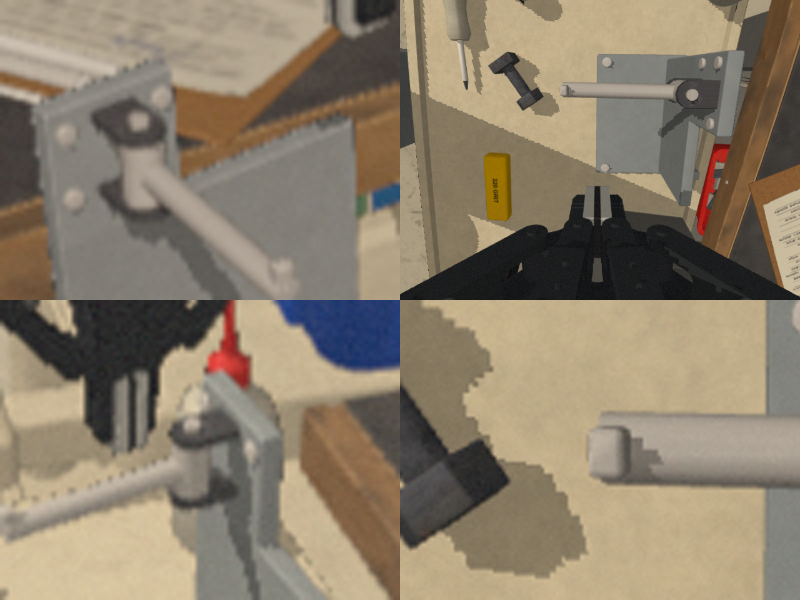

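```bash
python3 - <<'E'
from h import *
np.set_printoptions(precision=4,suppress=True)
a=load('scene2.pkl');b=load('side2.pkl');w=load('wrist2.pkl')
print('nib tri',tri((a,276.25,230.5),(w,262.3,145)))
c=lambda i,x,y,ww,h,k:cv2.resize(i[y:y+h,x:x+ww,::-1].copy(),None,fx=k,fy=k,interpolation=cv2.INTER_CUBIC)
o=np.zeros((600,800,3),np.uint8)
o[:480,:400]=c(a['frame'],245,200,50,60,8);o[:480,400:]=c(b['frame'],295,170,50,60,8)
cv2.imwrite('pics/c4.png',o)
E
```

```text
nib tri [0.5535 0.1197 0.1536]
```

View pics/c4.png

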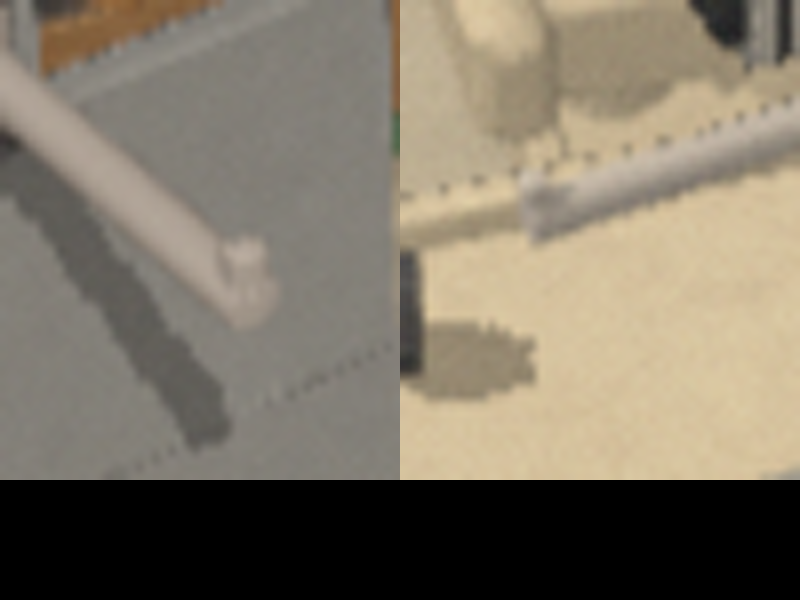

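```bash
python3 - <<'E'
from h import *
np.set_printoptions(precision=4,suppress=True)
a=load('scene2.pkl');b=load('side2.pkl');w=load('wrist2.pkl')
P=tri((a,275.9,230.4),(b,311.25,191.9),(w,262.3,145));print(P,[proj(i,P) for i in(a,b,w)])
print(tri((a,275,241),(b,312.5,200.4)))
# bar centreline in wrist crop at right edge: (800,448)->
print(atz(w,193+399/3,94+149/3,.148),'pin',atz(w,(692-400)*1.6,94*1.6,.172))
u=(P[:2]-[.646,.1327]);print(np.linalg.norm(u),np.arctan2(-u[1],-u[0]))
s=arm.get_state();print(s['tool_pos'],delta([P[0],P[1],.20],1.713))
E
```

```text
[0.5537 0.1204 0.155 ] [array([275.2109, 229.8651]), array([310.9857, 192.4199]), array([261.7312, 145.4575])]
[0.5557 0.1213 0.1348]
[0.5842 0.1248 0.148 ] pin [0.6452 0.1323 0.172 ]
0.09308779023160718 0.13296725266564036
[0.5867 0.0655 0.2363] (array([ 0.0589, -0.0251,  0.0364]), np.float64(-0.005051131608341031))
```

Emit:
send_rows(
  commands=[
    [[0.0197,-0.0083,0],[0,0,0],-1],
    [[0.0196,-0.0084,0],[0,0,0],-1],
    [[0.0196,-0.0084,0],[0,0,0],-1],
    [[0,0,0.018],[0,0,0],-1],
    [[0,0,0.018],[0,0,0],-1],
    [[0,0,0.012],[0,0,0],-1],
    [[0,0,0.006],[0,0,0],-1],
    [[0,0,0],[0,0,0],-1],
  ],
)

```text
t: 9.85
tool_pos: [0.5532, 0.1199, 0.1812]
orientation: [0.657, 0.754, -0.002, -0.001]
force: [-0.2, 0.4, 0.8]
width: -0.0006
gripper_force: 0.0
```

Emit:
send_rows(
  commands=[
    [[0,0,0],[0,0,0],-1],
    [[0,0,0.001],[0,0,0],-1],
    [[0,0,0.001],[0,0,0],-1],
    [[0,0,0.001],[0,0,0],-1],
  ],
)

```text
t: 10.18
tool_pos: [0.5548, 0.1202, 0.1809]
orientation: [0.657, 0.754, 0.0, 0.0]
force: [0.0, -0.1, 0.3]
width: -0.0002
gripper_force: 0.0
```

Emit:
send_rows(
  commands=[
    [[0,0,0.001],[0,0,0],-1],
    [[0,0,0.001],[0,0,0],-1],
    [[0,0,0.001],[0,0,0],-1],
    [[0,0,0.001],[0,0,0],-1],
    [[0,0,0],[0,0,0],-1],
  ],
)

```text
t: 10.6
tool_pos: [0.5543, 0.1203, 0.1761]
orientation: [0.657, 0.754, -0.0, -0.0]
force: [0.6, -0.2, -0.0]
width: -0.0002
gripper_force: 0.0
```

Emit:
send_rows(
  commands=[
    [[0,0,0.0007],[0,0,0],-1],
    [[0,0,0.0007],[0,0,0],-1],
    [[0,0,0],[0,0,0],-1],
  ],
)

```text
t: 10.85
tool_pos: [0.5543, 0.1202, 0.1747]
orientation: [0.657, 0.754, -0.0, -0.0]
force: [0.4, -0.1, 0.3]
width: 0.0
gripper_force: 0.0
```

Emit:
send_rows(
  commands=[
    [[0,0,0.0007],[0,0,0],-1],
    [[0,0,0],[0,0,0],-1],
  ],
)

```text
t: 11.02
tool_pos: [0.5544, 0.1203, 0.1741]
orientation: [0.657, 0.754, -0.0, -0.0]
force: [0.1, -0.2, -0.1]
width: 0.0
gripper_force: 0.0
```

Emit:
send_rows(
  commands=[
    [[0,0,0.0007],[0,0,0],-1],
    [[0,0,0],[0,0,0],-1],
  ],
)

```text
t: 11.18
tool_pos: [0.5544, 0.1203, 0.1735]
orientation: [0.657, 0.754, 0.0, 0.0]
force: [-0.4, -0.7, 1.7]
width: -0.0
gripper_force: 1.0
```

Emit:
send_rows(
  commands=[
    [[0,0,0.0005],[0,0,0],-1],
    [[0,0,0],[0,0,0],-1],
  ],
)

```text
t: 11.35
tool_pos: [0.5545, 0.1203, 0.1732]
orientation: [0.657, 0.754, 0.0, 0.0]
force: [-1.5, -0.4, 5.0]
width: 0.0003
gripper_force: 1.9
```

Emit:
send_rows(
  commands=[
    [[0,0,-0.01],[0,0,0],-1],
    [[0,0,-0.025],[0,0,0],-1],
    [[0,0,-0.025],[0,0,0.08],-1],
    [[0,0,-0.025],[0,0,0.08],-1],
    [[0,0,-0.02],[0,0,0.08],1],
    [[0,0,0],[0,0,0.08],1],
    [[-0.025,-0.0023,0],[0,0,0],1],
    [[-0.025,-0.0023,0],[0,0,0],1],
  ],
)

```text
t: 12.02
tool_pos: [0.541, 0.0722, 0.2791]
orientation: [0.768, 0.64, 0.001, 0.0]
force: [1.0, -0.2, -0.3]
width: 0.0483
gripper_force: 0.0
```

Emit:
send_rows(
  commands=[
    [[-0.025,-0.0023,0],[0,0,0],1],
    [[-0.025,-0.0023,0],[0,0,0],1],
    [[-0.025,-0.0023,0],[0,0,0],1],
    [[-0.025,-0.0023,0],[0,0,0],1],
    [[-0.025,-0.0023,0],[0,0,0],1],
    [[-0.025,-0.0023,0],[0,0,0],1],
    [[-0.025,-0.0023,0],[0,0,0],1],
    [[-0.025,-0.0023,0],[0,0,0],1],
  ],
)

```text
t: 12.68
tool_pos: [0.4857, -0.1225, 0.2787]
orientation: [0.769, 0.639, 0.0, 0.0]
force: [1.1, 0.3, 0.4]
width: 0.0855
gripper_force: 0.0
```

Emit:
send_rows(
  commands=[
    [[-0.025,-0.0023,0],[0,0,0],1],
    [[0,0,0],[0,0,0],1],
    [[0,0,0],[0,0,0],1],
    [[0,0,0],[0,0,0],1],
  ],
)

```text
t: 13.02
tool_pos: [0.4795, -0.1452, 0.2783]
orientation: [0.769, 0.639, 0.0, 0.0]
force: [-0.8, 0.0, -0.2]
width: 0.0856
gripper_force: 0.0
```

```bash
python3 - <<'E'
from h import *
w=snap('wrist','w3.png');save(w,'w3.pkl')
print(w['s']['tool_pos'],delta([.457,-.213,.128],1.38))
for yy in(.03,-.03):
  for xx in(.005,-.005):
    c,s=np.cos(-.19),np.sin(-.19);print(proj(w,[.457+c*xx-s*yy,-.213+s*xx+c*yy,.128]))
E
```

```text
[ 0.47947008 -0.14524382  0.27833444] (array([-0.07111906, -0.00981211,  0.15022501]), np.float64(0.007567851059862907))
[308.72781456 283.05538711]
[294.42345034 282.986562  ]
[308.69578712 357.81330436]
[295.2232757  357.74875613]
```

View pics/w3.png

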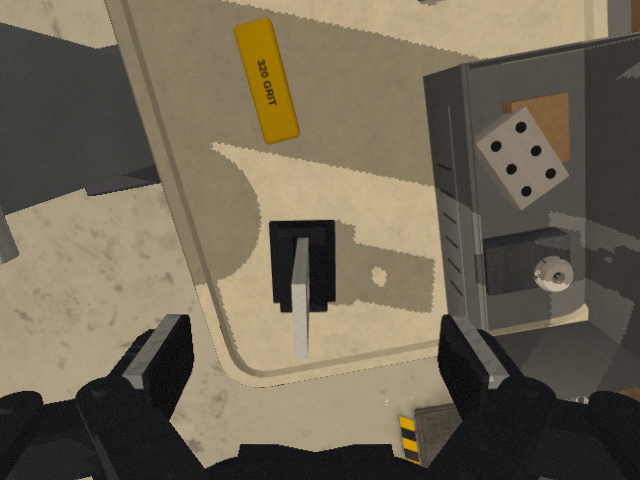

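Emit:
send_rows(
  commands=[
    [[-0.0237,-0.0033,0],[0,0,0.004],0],
    [[-0.0237,-0.0033,0],[0,0,0.004],0],
    [[-0.0237,-0.0032,0],[0,0,0],0],
    [[0,0,0.03],[0,0,0],0],
    [[0,0,0.03],[0,0,0],0],
    [[0,0,0.03],[0,0,0],0],
    [[0,0,0.025],[0,0,0],0],
    [[0,0,0],[0,0,0],0],
  ],
)

```text
t: 13.73
tool_pos: [0.4542, -0.2113, 0.1589]
orientation: [0.771, 0.637, -0.002, -0.003]
force: [-0.9, 0.5, -0.8]
width: 0.0424
gripper_force: 0.0
```

Emit:
send_rows(
  commands=[
    [[0,0,0.015],[0,0,0],0],
    [[0,0,0.015],[0,0,0],0],
    [[0,0,0.014],[0,0,0],0],
    [[0,0,0],[0,0,0],0],
    [[0,0,0],[0,0,0],0],
  ],
)

```text
t: 14.15
tool_pos: [0.457, -0.2131, 0.1198]
orientation: [0.771, 0.637, -0.0, -0.0]
force: [0.0, 0.1, 0.5]
width: 0.0423
gripper_force: 0.0
```

```bash
python3 -c "
from h import *
print(arm.get_state()['width'],delta([.457,-.213,.119],1.38))"
```

```text
0.04225238601494462 (array([ 8.76983669e-05, -3.83824413e-05,  7.79381443e-04]), np.float64(0.0002869175661519563))
```

Emit:
send_rows(
  commands=[
    [[0,0,0],[0,0,0],-1],
    [[0,0,0],[0,0,0],-1],
    [[0,0,0],[0,0,0],-1],
    [[0,0,0],[0,0,0],-1],
    [[0,0,0],[0,0,0],-1],
    [[0,0,0],[0,0,0],-1],
  ],
  grip_force=60,
)

```text
t: 14.65
tool_pos: [0.4566, -0.2136, 0.1203]
orientation: [0.771, 0.636, 0.0, 0.0]
force: [-3.4, 1.1, 9.4]
width: 0.009
gripper_force: 58.4
```

Emit:
send_rows(
  commands=[
    [[0,0,-0.005],[0,0,0],-1],
    [[0,0,-0.01],[0,0,0],-1],
    [[0,0,-0.02],[0,0,0],-1],
    [[0,0,-0.03],[0,0,0],-1],
    [[0,0,-0.03],[0,0,0],-1],
    [[0,0,-0.03],[0,0,0],-1],
    [[0,0,-0.015],[0,0,0],-1],
    [[0,0,0],[0,0,0],-1],
  ],
)

```text
t: 15.32
tool_pos: [0.4583, -0.2144, 0.2635]
orientation: [0.771, 0.636, 0.002, 0.003]
force: [0.7, -0.5, -3.4]
width: 0.0089
gripper_force: 58.8
```

Emit:
send_rows(
  commands=[
    [[0,0,0],[0,0,-0.06],-1],
    [[0,0,0],[0,0,-0.09],-1],
    [[0,0,0],[0,0,-0.09],-1],
    [[0,0,0],[0,0,-0.08],-1],
    [[0.012,0.003,0],[0,0,0],-1],
    [[0.024,0.0063,0],[0,0,0],-1],
    [[0.024,0.0063,0],[0,0,0],-1],
    [[0.024,0.0063,0],[0,0,0],-1],
  ],
)

```text
t: 15.98
tool_pos: [0.4667, -0.1259, 0.2581]
orientation: [0.661, 0.75, -0.0, -0.001]
force: [0.2, 0.1, -4.7]
width: 0.0086
gripper_force: 58.7
```

Emit:
send_rows(
  commands=[
    [[0.024,0.0063,0],[0,0,0],-1],
    [[0.024,0.0063,0],[0,0,0],-1],
    [[0.024,0.0063,0],[0,0,0],-1],
    [[0.024,0.0063,0],[0,0,0],-1],
    [[0.024,0.0063,0],[0,0,0],-1],
    [[0.024,0.0063,0],[0,0,0],-1],
    [[0.024,0.0063,0],[0,0,0],-1],
    [[0.024,0.0063,0],[0,0,0],-1],
  ],
)

```text
t: 16.65
tool_pos: [0.4918, 0.0712, 0.2581]
orientation: [0.661, 0.75, -0.001, -0.001]
force: [0.1, -0.6, -4.4]
width: 0.009
gripper_force: 58.7
```

Emit:
send_rows(
  commands=[
    [[0.024,0.0063,0],[0,0,0],-1],
    [[0.012,0.003,0],[0,0,0],-1],
    [[0,0,0],[0,0,0],-1],
    [[0,0,0],[0,0,0],-1],
    [[0,0,0],[0,0,0],-1],
  ],
)

```text
t: 17.07
tool_pos: [0.4968, 0.1058, 0.2585]
orientation: [0.66, 0.751, -0.001, -0.0]
force: [-0.6, -0.3, -3.7]
width: 0.0089
gripper_force: 58.8
```

```bash
python3 -c "
from h import *
print(arm.get_state()['tool_pos'],delta([.4973,.1130,.1895],1.703))"
```

```text
[0.4968178  0.10583668 0.25851187] (array([0.00707732, 0.00147133, 0.06900675]), np.float64(-0.00411020042134469))
```

Emit:
send_rows(
  commands=[
    [[0.0071,0.0015,0],[0,0,-0.004],-1],
    [[0,0,0.015],[0,0,0],-1],
    [[0,0,0.018],[0,0,0],-1],
    [[0,0,0.018],[0,0,0],-1],
    [[0,0,0.012],[0,0,0],-1],
    [[0,0,0.006],[0,0,0],-1],
    [[0,0,0],[0,0,0],-1],
    [[0,0,0],[0,0,0],-1],
  ],
)

```text
t: 17.73
tool_pos: [0.4982, 0.1134, 0.1902]
orientation: [0.659, 0.752, -0.0, -0.0]
force: [0.5, -0.7, -3.6]
width: 0.0087
gripper_force: 58.6
```

```bash
python3 - <<'E'
from h import *
np.set_printoptions(precision=4,suppress=True)
a=snap('scene','scene4.png');save(a,'scene4.pkl');b=snap('side','side4.png');save(b,'side4.pkl')
p=arm.get_state()['tool_pos'];print(p,delta([.4973,.1130,.1895],1.703))
e=p-[0,0,.044];f=e-.005*np.array([.991,.132,0])
pa=proj(a,f);pb=proj(b,e);print(pa,pb)
c=lambda i,x,y,ww,h,k:cv2.resize(i[y:y+h,x:x+ww,::-1].copy(),None,fx=k,fy=k,interpolation=cv2.INTER_CUBIC)
o=np.zeros((600,800,3),np.uint8)
x0,y0=int(pa[0]-30),int(pa[1]-50);x1,y1=int(pb[0]-25),int(pb[1]-40);print(x0,y0,x1,y1)
o[:600,:400]=c(a['frame'],x0,y0,66,100,6)[:600,:400] if 0 else cv2.copyMakeBorder(c(a['frame'],x0,y0,66,100,6),0,0,0,4,0)
o[:600,400:]=cv2.copyMakeBorder(c(b['frame'],x1,y1,66,100,6),0,0,0,4,0)
cv2.imwrite('pics/c5.png',o)
E
```

```text
[0.4987 0.1136 0.1909] (array([-0.0004, -0.0014,  0.0014]), np.float64(-3.3703717136290834e-05))
[300.8405 253.6605] [282.3693 204.2561]
270 203 257 164
```

View pics/c5.png

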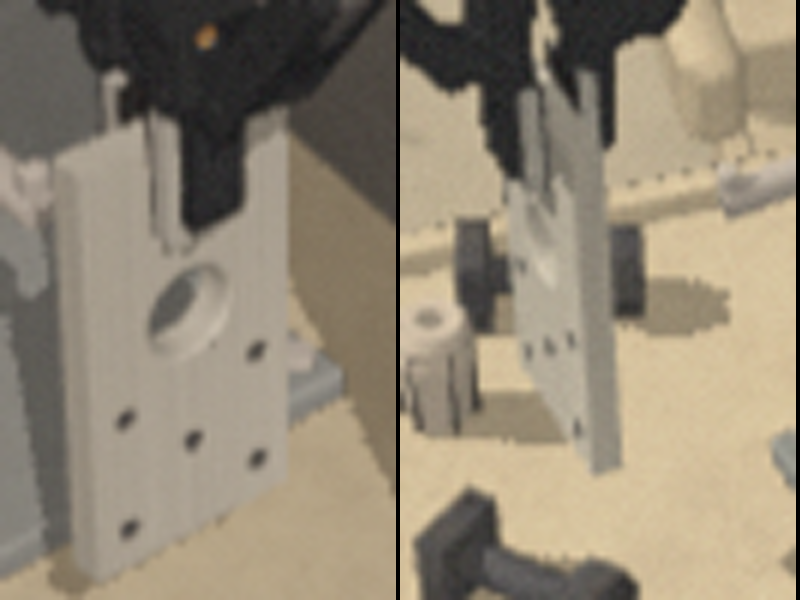

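Emit:
send_rows(
  commands=[
    [[0,0.008,0.0007],[0,0,0],-1],
    [[0,0.01,0],[0,0,0],-1],
    [[0,0.01,0],[0,0,0],-1],
    [[0,0.007,0],[0,0,0],-1],
    [[0,0,0],[0,0,0],-1],
    [[0,0,0],[0,0,0],-1],
  ],
)

```text
t: 18.33
tool_pos: [0.5331, 0.1183, 0.1891]
orientation: [0.659, 0.752, -0.0, -0.0]
force: [0.1, -0.4, -4.5]
width: 0.009
gripper_force: 58.7
```

```bash
cat > al.py <<'E'
from h import *
np.set_printoptions(precision=4,suppress=True)
s=arm.get_state();p=s['tool_pos'];d=p[:2]-[.646,.1327]
print('r',-d@[.9912,.1326],'lat(+x tool)',d@[-.1326,.9912],'z',p[2],s['force'],delta([*p],1.703)[1])
E
python3 al.py; python3 - <<'E'
from h import *
a=snap('scene','scene5.png');b=snap('side','side5.png')
c=lambda i,x,y,ww,h,k:cv2.resize(i[y:y+h,x:x+ww,::-1].copy(),None,fx=k,fy=k,interpolation=cv2.INTER_CUBIC)
p=arm.get_state()['tool_pos']-[0,0,.044];pa=proj(a,p);pb=proj(b,p)
x0,y0=int(pa[0]-30),int(pa[1]-50);x1,y1=int(pb[0]-25),int(pb[1]-40);print(x0,y0,x1,y1)
o=np.zeros((600,800,3),np.uint8)
o[:,:396]=c(a['frame'],x0,y0,66,100,6);o[:,400:796]=c(b['frame'],x1,y1,66,100,6)
cv2.imwrite('pics/c6.png',o)
E
```

```text
r 0.11385058300404592 lat(+x tool) 0.0006594553470683104 z 0.18906063091501954 [ 0.0792 -0.4368 -4.4646] 0.0003415900052212706
254 192 274 159
```

View pics/c6.png

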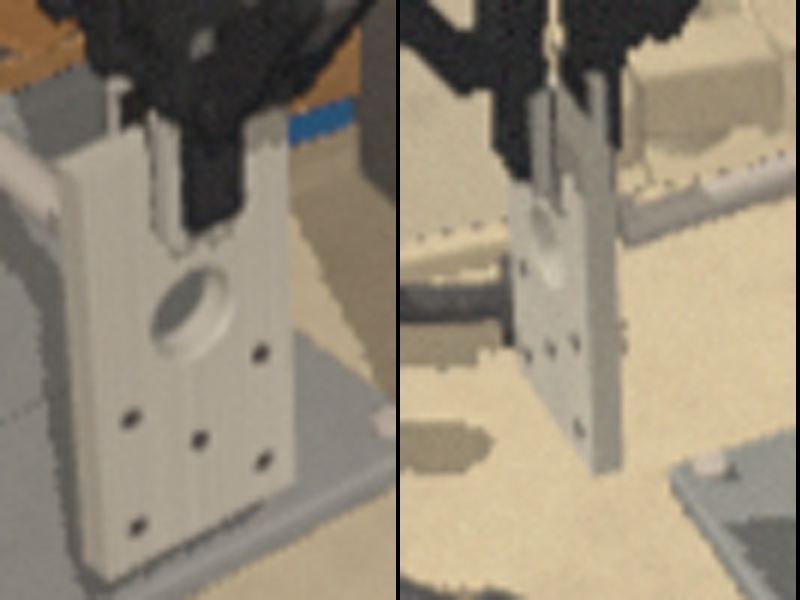

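Emit:
send_rows(
  commands=[
    [[-0.0005,0.002,-0.001],[0,0,0],-1],
    [[0,0.003,0],[0,0,0],-1],
    [[0,0.003,0],[0,0,0],-1],
    [[0,0.003,0],[0,0,0],-1],
    [[0,0.002,0],[0,0,0],-1],
    [[0,0.002,0],[0,0,0],-1],
    [[0,0.001,0],[0,0,0],-1],
    [[0,0,0],[0,0,0],-1],
  ],
)

```text
t: 19.1
tool_pos: [0.5488, 0.1199, 0.1902]
orientation: [0.659, 0.752, 0.0, 0.0]
force: [-0.5, 0.0, -3.8]
width: 0.0089
gripper_force: 58.8
```

```bash
python3 al.py
```

```text
r 0.09800738526885754 lat(+x tool) 0.00015416202784778225 z 0.19024569494905863 [-0.5388  0.0175 -3.8016] 0.0003626031816308384
```

No contact so far; nib is entering the eye. Continue.

Emit:
send_rows(
  commands=[
    [[0,0.0015,0],[0,0,0],-1],
    [[0,0.0015,0],[0,0,0],-1],
    [[0,0.0015,0],[0,0,0],-1],
    [[0,0,0],[0,0,0],-1],
  ],
)

```text
t: 19.43
tool_pos: [0.5534, 0.1205, 0.1903]
orientation: [0.659, 0.752, 0.0, 0.0]
force: [-0.0, -0.3, -4.6]
width: 0.009
gripper_force: 58.8
```

Emit:
send_rows(
  commands=[
    [[0,0.0015,0],[0,0,0],-1],
    [[0,0.002,0],[0,0,0],-1],
    [[0,0.002,0],[0,0,0],-1],
    [[0,0.002,0],[0,0,0],-1],
    [[0,0,0],[0,0,0],-1],
  ],
)

```text
t: 19.85
tool_pos: [0.561, 0.1215, 0.1903]
orientation: [0.659, 0.752, 0.0, 0.0]
force: [-0.4, 0.6, -4.3]
width: 0.009
gripper_force: 58.7
```

```bash
python3 al.py
```

```text
r 0.08572826527881025 lat(+x tool) 0.0001593690275272747 z 0.19032564764595536 [-0.3905  0.5785 -4.2884] 0.0003873001584011604
```

Emit:
send_rows(
  commands=[
    [[0,0.003,0],[0,0,0],-1],
    [[0,0.003,0],[0,0,0],-1],
    [[0,0.003,0],[0,0,0],-1],
    [[0,0.002,0],[0,0,0],-1],
    [[0,0,0.0015],[0,0,0],-1],
    [[0,0,0.0015],[0,0,0],-1],
    [[0,0,0.0015],[0,0,0],-1],
    [[0,0,0],[0,0,0],-1],
  ],
)

```text
t: 20.52
tool_pos: [0.571, 0.1228, 0.1853]
orientation: [0.659, 0.752, -0.0, -0.0]
force: [-0.3, 0.7, -4.4]
width: 0.0091
gripper_force: 58.7
```

Emit:
send_rows(
  commands=[
    [[0,0,0.001],[0,0,0],-1],
    [[0,0,0.001],[0,0,0],-1],
    [[0,0,0],[0,0,0],-1],
  ],
)

```text
t: 20.77
tool_pos: [0.5712, 0.1229, 0.1836]
orientation: [0.659, 0.752, -0.0, -0.0]
force: [-0.7, -0.2, -3.9]
width: 0.009
gripper_force: 58.8
```

Emit:
send_rows(
  commands=[
    [[0,0,0.0006],[0,0,0],-1],
    [[0,0,0],[0,0,0],-1],
  ],
)

```text
t: 20.93
tool_pos: [0.5713, 0.1228, 0.1831]
orientation: [0.659, 0.752, -0.0, -0.0]
force: [0.1, -0.0, -4.6]
width: 0.0091
gripper_force: 58.8
```

Emit:
send_rows(
  commands=[
    [[0,0,0.0006],[0,0,0],-1],
    [[0,0,0],[0,0,0],-1],
  ],
)

```text
t: 21.1
tool_pos: [0.5714, 0.1229, 0.1826]
orientation: [0.659, 0.752, 0.0, 0.0]
force: [-0.6, 0.4, -3.5]
width: 0.0092
gripper_force: 58.8
```

Emit:
send_rows(
  commands=[
    [[0,0,0.0005],[0,0,0],-1],
    [[0,0,0],[0,0,0],-1],
  ],
)

```text
t: 21.27
tool_pos: [0.5715, 0.1229, 0.1822]
orientation: [0.659, 0.752, 0.0, 0.0]
force: [-0.1, -0.7, -1.9]
width: 0.0088
gripper_force: 59.0
```

Emit:
send_rows(
  commands=[
    [[0,0,0.0004],[0,0,0],-1],
    [[0,0,0],[0,0,0],-1],
    [[0,0,0],[0,0,0],-1],
  ],
  grip_force=20,
)

```text
t: 21.52
tool_pos: [0.5715, 0.1229, 0.1819]
orientation: [0.659, 0.752, 0.0, 0.0]
force: [-0.9, -0.4, 0.7]
width: 0.0092
gripper_force: 59.3
```

Emit:
send_rows(
  commands=[
    [[0,0,0],[0,0,0],-0.7],
    [[0,0,0],[0,0,0],-0.6],
    [[0,0,0],[0,0,0],-0.55],
    [[0,0,0],[0,0,0],-0.55],
    [[0,0,0],[0,0,0],-0.55],
    [[0,0,0],[0,0,0],-0.55],
  ],
)

```text
t: 22.02
tool_pos: [0.5715, 0.1229, 0.1817]
orientation: [0.659, 0.752, 0.0, 0.0]
force: [0.1, 0.1, 0.1]
width: 0.019
gripper_force: 0.0
```

```bash
python3 al.py
```

```text
r 0.07518001600978994 lat(+x tool) 0.0001279502229466949 z 0.18169984068348213 [0.0923 0.0611 0.1028] 0.00038821804801170146
```

Emit:
send_rows(
  commands=[
    [[0,0,0],[0,0,0],-0.2],
    [[0,0,0],[0,0,0],-0.2],
    [[0,0,-0.003],[0,0,0],-0.2],
    [[0,0,-0.006],[0,0,0],-0.2],
    [[0,0,-0.01],[0,0,0],-0.2],
    [[0,0,-0.015],[0,0,0],-0.2],
    [[0,0,-0.02],[0,0,0],-0.2],
    [[0,0,-0.02],[0,0,0],-0.2],
  ],
)

```text
t: 22.68
tool_pos: [0.5713, 0.1228, 0.2572]
orientation: [0.659, 0.752, 0.0, 0.0]
force: [-0.1, -0.2, 0.4]
width: 0.0342
gripper_force: 0.0
```

Emit:
send_rows(
  commands=[
    [[0,0,-0.03],[0,0,0],-0.2],
    [[0,0,-0.03],[0,0,0],-0.2],
    [[-0.02,0,0],[0,0,0],-0.2],
    [[-0.03,0,0],[0,0,0],-0.2],
    [[-0.03,0,0],[0,0,0],-0.2],
    [[-0.02,0,0],[0,0,0],-0.2],
    [[0,0,0],[0,0,0],-0.2],
    [[0,0,0],[0,0,0],-0.2],
  ],
)

```text
t: 23.35
tool_pos: [0.5848, 0.023, 0.3166]
orientation: [0.659, 0.752, 0.0, 0.0]
force: [0.5, 0.6, -0.2]
width: 0.0342
gripper_force: 0.0
```

```bash
python3 - <<'E'
from h import *
a=snap('scene','scene6.png');b=snap('side','side6.png')
c=lambda i,x,y,ww,h,k:cv2.resize(i[y:y+h,x:x+ww,::-1].copy(),None,fx=k,fy=k,interpolation=cv2.INTER_CUBIC)
o=np.zeros((600,800,3),np.uint8)
o[:,:400]=c(a['frame'],200,150,100,150,4);o[:,400:]=c(b['frame'],280,140,100,150,4)
cv2.imwrite('pics/c7.png',o);print(arm.get_state()['force'])
E
```

```text
[-0.59027184  0.52823898  0.15210782]
```

View pics/c7.png

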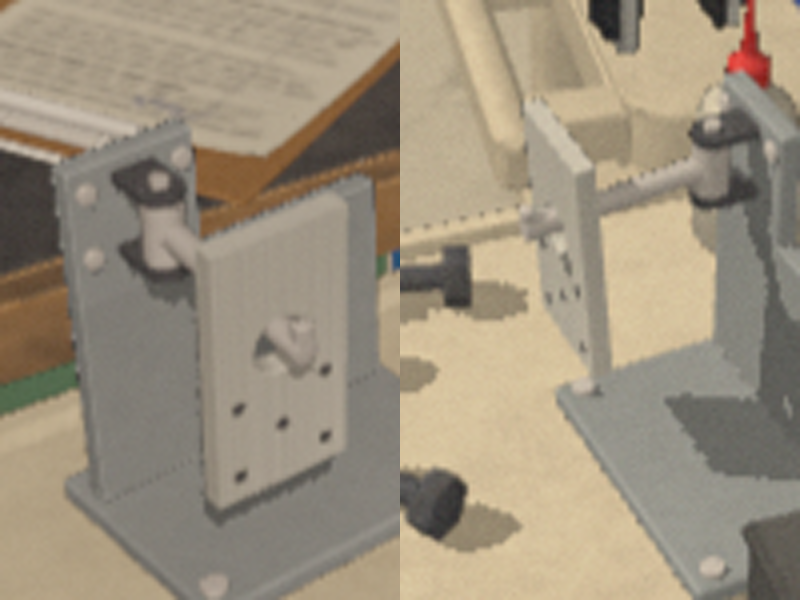

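The plate hangs by its eye on the bar behind the nib (scene crop: eye around (285,345), nib end visible in front of the plate). The hook is still fully out and the gripper is clear.

```bash
python3 -c "
from rig import arm
print(arm.finish_job())"
```

```text
the job is handed in; nothing more can be done
None
```

The hook was swung out against its stop (about 10 N at most), and the template plate hangs by its eye on the bar behind the nib; it was lowered gently and released, the gripper is clear, and the job was handed in after about 23 s.

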